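# Sort loaded from empty brake-insert cases by tipping them

## Task

Three closed blue insert cases look alike, but one or two of them are loaded. Working from the robot's left to right, gently raise the handle end of each by about a centimetre to feel its weight, its far edge staying on the rack and no case being lifted off, and set it down softly. Slide every loaded case gently along its lane, fully home against the yellow stop beam, leave the empty ones where they stand, and do not disturb the other things.

Things in the scene. Friction and masses are not known exactly. Their poses are not given: they have to be found in the camera images.
- rack: Fixed sorting rack: aluminium base plate 270 mm (x) by 400 mm (y), 4 mm thick, with three lanes along its x axis at y = +125, 0 and -125 mm (left, middle, right), each between two steel guide strips 102 mm apart inside, 6 mm wide, tops 25 mm above the table, from x = -100 to +125 mm. Origin: centre of the underside; x points along the lanes away from the robot, z up.
- rack_stop (a point): Middle of the near face of the yellow stop beam across the rack's far end (60 mm deep, 40 mm high, 400 mm long), at half its height. This face is the rigid back stop of all lanes, 125 mm towards +x from the rack's origin.
- case_left: Closed blue insert case in the left (+y) lane, 140 (x) by 96 (y) by 56 mm high, loose on the 4 mm base plate and free to slide (friction about 0.24 to 0.36). Weighs 0.25 to 0.31 kg empty, 0.78 to 0.93 kg loaded, centre of mass near its middle. Origin: centre of the underside; +x points to its far end, the lug is on its -x end. Home: its far end touches the stop beam.
- case_left_lug (a point): Point to grip on that case's handle lug, an upright orange fin fixed to its near end: 14 mm thick (y), 38 mm long (x), 28 mm high, top 58 mm above the case's underside. The point is 94 mm towards -x from the case's origin, 44 mm above its underside; grip across y. Raising the lug about the far edge takes about 0.9 to 1.7 N when empty, 3.1 to 4.5 N when loaded.
- case_left_back (a point): Middle of that case's far bottom edge (70 mm towards +x from its origin), the edge on which it tips.
- case_mid: Closed blue insert case in the middle lane, 140 (x) by 96 (y) by 56 mm high, loose on the 4 mm base plate and free to slide (friction about 0.24 to 0.36). Weighs 0.25 to 0.31 kg empty, 0.78 to 0.93 kg loaded, centre of mass near its middle. Origin: centre of the underside; +x points to its far end, the lug is on its -x end. Home: its far end touches the stop beam.
- case_mid_lug (a point): Point to grip on that case's handle lug, an upright orange fin fixed to its near end: 14 mm thick (y), 38 mm long (x), 28 mm high, top 58 mm above the case's underside. The point is 94 mm towards -x from the case's origin, 44 mm above its underside; grip across y. Raising the lug about the far edge takes about 0.9 to 1.7 N when empty, 3.1 to 4.5 N when loaded.
- case_mid_back (a point): Middle of that case's far bottom edge (70 mm towards +x from its origin), the edge on which it tips.
- case_right: Closed blue insert case in the right (-y) lane, 140 (x) by 96 (y) by 56 mm high, loose on the 4 mm base plate and free to slide (friction about 0.24 to 0.36). Weighs 0.25 to 0.31 kg empty, 0.78 to 0.93 kg loaded, centre of mass near its middle. Origin: centre of the underside; +x points to its far end, the lug is on its -x end. Home: its far end touches the stop beam.
- case_right_lug (a point): Point to grip on that case's handle lug, an upright orange fin fixed to its near end: 14 mm thick (y), 38 mm long (x), 28 mm high, top 58 mm above the case's underside. The point is 94 mm towards -x from the case's origin, 44 mm above its underside; grip across y. Raising the lug about the far edge takes about 0.9 to 1.7 N when empty, 3.1 to 4.5 N when loaded.
- case_right_back (a point): Middle of that case's far bottom edge (70 mm towards +x from its origin), the edge on which it tips.
- insulator: Stubby green glass insulator, 60 mm wide, 70 mm high, standing on top of the yellow stop beam. Origin: centre of its underside. Bystander.
- retainer: Brass shoe retainer, a channel 110 x 50 x 28 mm, lying on the table to the left. Origin: centre of the underside. Bystander.
- probe: Silver probe rod, 200 mm long, 16 mm thick, lying along the top of the yellow stop beam, its own x axis along the rod. Origin: near the middle, underside. Bystander.
- oiler: Grey plastic oil bottle with a red cap, 52 mm wide, 130 mm high, on the right. Origin: centre of the underside. Bystander.
- wrench: Steel wrench, 180 mm long, lying on the right. Origin near the middle, underside. Bystander.
Mind the look-alikes: they are no part of the job. Leave any green or white look-alike of the case_left alone.

How it is judged:
By the outcome, as a careful person would: the job done as asked, in the order asked, and still so for the second after the job is handed in, with the robot touching nothing.
It also fails if it takes over 72 s, if anything falls off the work surface, if the arm or the gripper's body presses on something with over 40 N, if the wrist force passes 120 N, or if a joint passes its speed limit or range.

## Robot

A 6-joint arm with a two-finger parallel gripper is mounted at the origin on the work surface. World frame = base frame: x ahead of the robot, y to its left, z up, the work surface at z = 0. Lengths are in m, angles in rad, forces in N, time in s.
With the tool pointing down it reaches from about 0.15 to 0.775 m from the base axis. Payload 6.1 kg.
Tool frame: the origin (TCP) lies between the finger pads; the fingertips stand 22 mm ahead of it and the grasp point (between the pads) lies 3 mm ahead of it; z points along the fingers, y is the line along which they close (so a half turn about z gives the same grasp; the last joint's range is limited). The gripper opens to 85 mm and grips with 20 to 120 N. Pads are 22 mm wide; open, the fingers measure 114 mm over their backs; the gripper's body (76 mm by 85 mm) begins 54 mm behind the grasp point. The pads swing forward as they close: fully open they stand 13 mm farther back than shut.
Start: joints at [-1.149, 0.126, -0.04, 1.405, 0, 1.571], TCP at [0.215, -0.479, 0.253] pointing down, gripper open.
Joint ranges: [-2.72, 2.72], [-0.95, 1.95], [-1.27, 1.35], [-1.78, 2.02], [-1.46, 1.47], [-3.14, 3.14]. Speed limits (rad/s): [2.39, 2.39, 3.01, 3.14, 3.14, 3.14].

## Interface

Orientations are given as a unit quaternion [w, x, y, z].
In Python, from plant import ctrl gives the robot as it stands.
- The arm moves only by the shell command python3 -m inch 'ROWS' [FORCE]. ROWS is JSON, a list of rows, each an object with "rotation": the turn, a rotation vector about the tool's x, y, z in units of 8 degrees (1.0 is 8 degrees), a list of three; "dp": the shift along the tool's x, y, z in units of 40 mm (1.0 is 40 mm), a list of three; "gripper": the opening, from 0 (shut) to 1 (fully open). A call has 1 to 10 rows; each row shifts and turns the commanded pose from where the row before left it, along the tool's axes as they then stand; what a row does not reach is not made up. A row lasts 1/10 s, in which the tool goes at most 50 mm and 8.59 degrees, less where a joint would pass 70% of its speed; a pose out of reach is approached as far as the arm can. A call is refused whole if a number of a shift passes 1 or a number of a turn 1, either way. A call with a gripper value outside its range is refused whole. The fingers move at their own pace and stop on an object; FORCE is the grip in N (left out, the last holds). Time passes only in rows, so rows that do not move let the fingers close. It gives the time, the measured TCP pose, the force, the opening and the grip force at its end, in the units of the state.
- ctrl.get_state(): the state, without advancing time (a new reading comes with each control period).
- ctrl.camera(name): name is "scene" or "top" or "wrist"; returns the picture (420x560x3 uint8, blue, green, red); there is no depth.
- ctrl.camera_info(name): a dict with "vertical_fov" (degrees; the focal length in pixels is half the picture's height over the tangent of half this angle, whatever the lens; pixels are square), "cx", "cy" (the principal point, pixels), "R" (3x3) and "t" (3): a world point X has camera coordinates R X + t. Camera axes: x right, y down, z forward; pixel columns grow to the right and rows downward; lengths in m; the calibration is good to about 2 mm. A picture is of the moment at which its call begins: read the wrist's pose just before it. camera_info takes no time and is no camera call; for the wrist camera it gives the pose at the moment of the call.
- ctrl.finish_job(): hands the job in; it is judged then, once.
The state is a dict: "t": time; "joints": joint angles; "joint_vel": joint speeds; "tau": joint torques, N m; "ee_pos": TCP position; "tool_rot": TCP orientation; "ft_force": force on the tool from outside, world axes, zero at the start; "moment": the same for the moment, N m; "grip_width": finger opening in m; "finger_force": force on a finger pad.
Only numpy, scipy, OpenCV 4.12 (cv2) and the standard library are available. Lean on these libraries where they do the work, as an engineer would, in place of code of your own. Each camera call takes 0.05 s, during which the arm holds its last target. There are 200 camera calls.

## Working session

There is one attempt and no reset: what is moved stays moved. The work goes in short steps, Python scripts to look and compute and a shell command to move; the robot and the scene stay as the last step left them, time stands still between calls to the robot, and variables do not carry over. Pictures are saved under pics/ and viewed, at most 10 in all, crops included, and the job is handed in when it is done.

```bash
ls; mkdir -p pics; python3 - <<'E'
from plant import ctrl
import cv2,numpy as np
for n in("scene","top"):
    im=ctrl.camera(n); cv2.imwrite(f"pics/{n}0.png",im)
    i=ctrl.camera_info(n); print(n,i)
s=ctrl.get_state(); print(s)
E
```

```text
pics
scene {'vertical_fov': 52.577698526970735, 'cx': 287.6315789454818, 'cy': 211.96324766065848, 'R': array([[-0.22965405,  0.97321296, -0.0107498 ],
       [ 0.82595576,  0.18903871, -0.53109458],
       [-0.514836  , -0.13084688, -0.84724435]]), 't': array([ 0.07248586, -0.43857728,  1.72057719])}
top {'vertical_fov': 56.86720952428333, 'cx': 277.3711864268336, 'cy': 208.51103203703352, 'R': array([[-0.01075876, -0.99963459, -0.02479795],
       [-0.99192049,  0.01380409, -0.12610784],
       [ 0.12640407,  0.02324083, -0.99170655]]), 't': array([0.09485601, 0.5812565 , 1.26968516])}
{'t': 0.1, 'joints': array([-1.14898451e+00,  1.26342179e-01, -4.05048944e-02,  1.40535499e+00,
        2.15670856e-05,  1.57079585e+00]), 'joint_vel': array([-0.00095584, -0.00056805,  0.00214485, -0.0006113 , -0.00059143,
       -0.00235558]), 'tau': array([ 3.44631335e-04, -4.36902559e+01,  3.53604591e+01,  1.37049094e-02,
        1.63451996e-04,  1.08547294e-06]), 'ee_pos': array([ 0.21481874, -0.47869302,  0.25259546]), 'tool_rot': array([-6.89550619e-04,  9.77841378e-01,  2.09345995e-01, -1.36597609e-04]), 'ft_force': array([-0.35762275,  0.11976569, -0.23419633]), 'moment': array([-0.00999382,  0.04728035, -0.05437627]), 'finger_force': 0.0, 'grip_width': 0.08551748134920817}
```

View pics/top0.png

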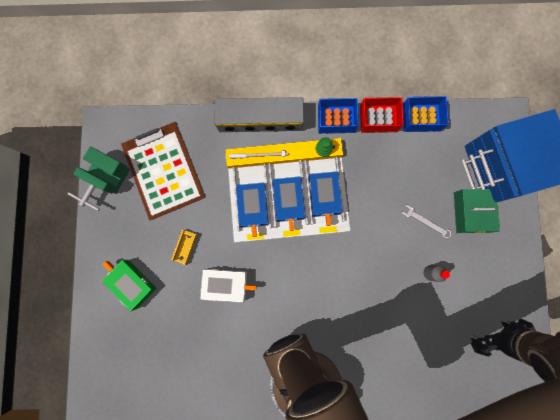

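View pics/scene0.png

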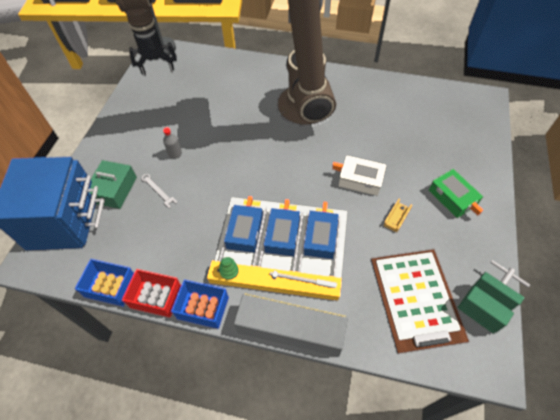

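The top view shows the blue cases at (252,203), (289,199) and (325,192), left to right, with orange lugs at (254,233), (291,228) and (328,222). The look-alikes are the white case at (223,286) and the green case at (127,285), plus the blue bins at (338,115) and (426,113) and a blue crate at (525,155). I choose the three blue ones in the rack lanes.

```bash
cat > h.py <<'E'
import cv2,numpy as np
from plant import ctrl
def ray(n,uv,z,i=None):
    i=i or ctrl.camera_info(n); f=210/np.tan(np.radians(i['vertical_fov']/2))
    R,t=i['R'],i['t']; C=-R.T@t
    uv=np.atleast_2d(uv).astype(float)
    d=np.c_[(uv[:,0]-i['cx'])/f,(uv[:,1]-i['cy'])/f,np.ones(len(uv))]@R
    return C+d*((z-C[2])/d[:,2])[:,None]
def mask(im,lo,hi):
    return cv2.inRange(cv2.cvtColor(im,cv2.COLOR_BGR2HSV),lo,hi)
def blobs(m,amin):
    c,_=cv2.findContours(m,cv2.RETR_EXTERNAL,cv2.CHAIN_APPROX_NONE)
    return [k for k in c if cv2.contourArea(k)>=amin]
BLUE=((100,120,60),(125,255,255)); OR=((5,170,150),(17,255,255)); YE=((20,150,120),(32,255,255))
E
python3 - <<'E'
from h import *
np.set_printoptions(precision=4,suppress=True)
for n,roi in(("top",(225,135,355,245)),("scene",(205,190,355,305))):
    im=cv2.imread(f"pics/{n}0.png"); x0,y0,x1,y1=roi
    i=ctrl.camera_info(n); print(n,"C",-i['R'].T@i['t'])
    k=np.zeros(im.shape[:2],np.uint8); k[y0:y1,x0:x1]=255
    for nm,c,z,a in(("blue",BLUE,.06,200),("orange",OR,.062,8),("yellow",YE,.04,300)):
        for b in blobs(mask(im,*c)&k,a):
            p=ray(n,b[:,0],z,i)[:,:2].astype(np.float32)
            r=cv2.minAreaRect(p); m=cv2.moments(b)
            print(nm,b[:,0].mean(0),"ctr",np.array(r[0]),"size",np.array(r[1]),"ang",r[2])
im=cv2.imread("pics/top0.png")[130:250,220:360]
cv2.imwrite("pics/c.png",cv2.resize(im,None,fx=5,fy=5,interpolation=cv2.INTER_CUBIC))
E
```

```text
top C [0.4171 0.0573 1.3348]
blue [251.4926 204.3897] ctr [0.5951 0.1731] size [0.1404 0.0953] ang 4.338201522827148
blue [288.2815 198.2222] ctr [0.6134 0.0504] size [0.1409 0.0951] ang 5.094139575958252
blue [324.927  193.2263] ctr [ 0.6284 -0.0714] size [0.1409 0.0979] ang 4.4044928550720215
orange [253.5769 230.5   ] ctr [0.5076 0.166 ] size [0.0374 0.0131] ang 7.990422248840332
orange [290.9615 224.0769] ctr [0.5259 0.0429] size [0.0373 0.0116] ang 7.201857089996338
orange [327.8889 219.2963] ctr [ 0.5406 -0.0789] size [0.0131 0.0364] ang 88.479736328125
yellow [288.6305 152.3797] ctr [0.7748 0.0641] size [0.0674 0.3996] ang 4.793268203735352
scene C [1.2647 0.2375 1.2256]
blue [216.1507 293.5205] ctr [ 0.8766 -0.0827] size [0.0801 0.0481] ang 86.59364318847656
blue [320.8261 234.4565] ctr [0.6114 0.1771] size [0.1567 0.0931] ang 4.342123508453369
blue [281.7956 231.7518] ctr [0.6294 0.0551] size [0.1567 0.0946] ang 4.863207817077637
blue [243.2963 228.2593] ctr [ 0.6443 -0.0663] size [0.1567 0.0983] ang 4.924659729003906
orange [324.375 206.5  ] ctr [0.5107 0.1683] size [0.0272 0.0065] ang 10.60640811920166
orange [286.2941 204.1176] ctr [0.5272 0.0471] size [0.0287 0.0112] ang 1.6339014768600464
orange [249.2222 200.8889] ctr [ 0.5427 -0.0763] size [0.0279 0.0131] ang 15.900084495544434
yellow [281.2289 280.1622] ctr [0.7867 0.0666] size [0.0707 0.3972] ang 4.8085432052612305
```

View pics/c.png

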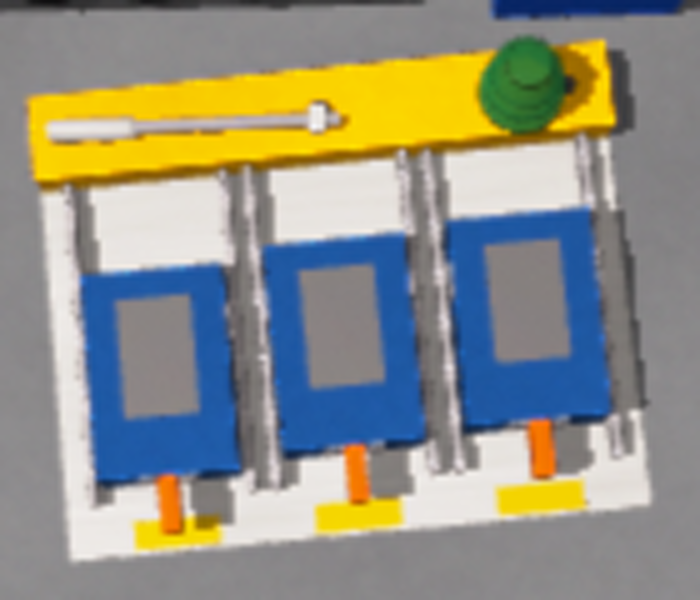

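The crop confirms three blue-topped cases, one per lane, each with an orange lug on the near end. The rack is yawed about +4.8°. Next I turn the tool so that its x points back along the lane, then travel.

```bash
R='{"rotation":[0,0,-1],"dp":[0,0,0],"gripper":0.6}'; python3 -m inch '[{"rotation":[0,0,-1],"dp":[0,0,0],"gripper":0.6},{"rotation":[0,0,-1],"dp":[0,0,0],"gripper":0.6},{"rotation":[0,0,-1],"dp":[0,0,0],"gripper":0.6},{"rotation":[0,0,-1],"dp":[0,0,0],"gripper":0.6},{"rotation":[0,0,-1],"dp":[0,0,0],"gripper":0.6},{"rotation":[0,0,-1],"dp":[0,0,0],"gripper":0.6},{"rotation":[0,0,-1],"dp":[0,0,0],"gripper":0.6},{"rotation":[0,0,-1],"dp":[0,0,0],"gripper":0.6},{"rotation":[0,0,-1],"dp":[0,0,0],"gripper":0.6},{"rotation":[0,0,-1],"dp":[0,0,0],"gripper":0.6}]' 20
python3 -m inch '[{"rotation":[0,0,-1],"dp":[0,0,0],"gripper":0.6},{"rotation":[0,0,-1],"dp":[0,0,0],"gripper":0.6},{"rotation":[0,0,-1],"dp":[0,0,0],"gripper":0.6},{"rotation":[0,0,-1],"dp":[0,0,0],"gripper":0.6},{"rotation":[0,0,-1],"dp":[0,0,0],"gripper":0.6},{"rotation":[0,0,-1],"dp":[0,0,0],"gripper":0.6},{"rotation":[0,0,-1],"dp":[0,0,0],"gripper":0.6},{"rotation":[0,0,-1],"dp":[0,0,0],"gripper":0.6},{"rotation":[0,0,-1],"dp":[0,0,0],"gripper":0.6},{"rotation":[0,0,-1],"dp":[0,0,0],"gripper":0.6}]'
python3 -m inch '[{"rotation":[0,0,0],"dp":[-0.2,0.4,0],"gripper":0.6},{"rotation":[0,0,0],"dp":[-0.5,0.86,0],"gripper":0.6},{"rotation":[0,0,0],"dp":[-0.5,0.86,0],"gripper":0.6},{"rotation":[0,0,0],"dp":[-0.5,0.86,0],"gripper":0.6},{"rotation":[0,0,0],"dp":[-0.5,0.86,0],"gripper":0.6},{"rotation":[0,0,0],"dp":[-0.5,0.86,0],"gripper":0.6},{"rotation":[0,0,0],"dp":[-0.5,0.86,0],"gripper":0.6},{"rotation":[0,0,0],"dp":[-0.5,0.86,0],"gripper":0.6},{"rotation":[0,0,0],"dp":[-0.5,0.86,0],"gripper":0.6},{"rotation":[0,0,0],"dp":[-0.5,0.86,0],"gripper":0.6}]'
```

```text
t: 1.1
ee_pos: [0.2148, -0.4788, 0.2528]
tool_rot: [-0.0, 0.612, 0.791, 0.0]
ft_force: [0.3, 0.4, -0.1]
grip_width: 0.0512
finger_force: 0.0
t: 2.1
ee_pos: [0.2148, -0.4788, 0.2528]
tool_rot: [-0.0, -0.039, 0.999, 0.0]
ft_force: [0.1, 0.3, -0.1]
grip_width: 0.0511
finger_force: 0.0
t: 3.1
ee_pos: [0.3786, -0.1382, 0.2532]
tool_rot: [0.0, -0.035, 0.999, 0.0]
ft_force: [1.3, -0.8, -0.4]
grip_width: 0.0512
finger_force: 0.0
```

```bash
python3 -m inch '[{"rotation":[0,0,-0.06],"dp":[-0.45,0.86,0],"gripper":0.6},{"rotation":[0,0,0],"dp":[-0.45,0.86,0],"gripper":0.6},{"rotation":[0,0,0],"dp":[-0.45,0.86,0.2],"gripper":0.6},{"rotation":[0,0,0],"dp":[-0.45,0.86,0.2],"gripper":0.6},{"rotation":[0,0,0],"dp":[-0.45,0.86,0.2],"gripper":0.6},{"rotation":[0,0,0],"dp":[-0.45,0.86,0.2],"gripper":0.6},{"rotation":[0,0,0],"dp":[-0.45,0.86,0.2],"gripper":0.6},{"rotation":[0,0,0],"dp":[-0.45,0.86,0.2],"gripper":0.6},{"rotation":[0,0,0],"dp":[0,0.5,0],"gripper":0.6},{"rotation":[0,0,0],"dp":[0,0,0],"gripper":0.6}]'
python3 - <<'E'
from h import *
np.set_printoptions(precision=4,suppress=True)
i=ctrl.camera_info("wrist"); s=ctrl.get_state(); im=ctrl.camera("wrist"); cv2.imwrite("pics/w1.png",im)
print(s['ee_pos'],s['tool_rot'],i)
for nm,c,z,a in(("blue",BLUE,.06,500),("orange",OR,.062,50),("yellow",YE,.04,300)):
  for b in blobs(mask(im,*c),a):
    r=cv2.minAreaRect(ray("wrist",b[:,0],z,i)[:,:2].astype(np.float32)); print(nm,b[:,0].mean(0),np.array(r[0]),np.array(r[1]),r[2])
E
```

```text
t: 4.1
ee_pos: [0.4976, 0.1678, 0.2043]
tool_rot: [-0.001, -0.041, 0.999, 0.0]
ft_force: [0.8, -1.0, 0.4]
grip_width: 0.0511
finger_force: 0.0
[0.4976 0.1678 0.2043] [-0.001  -0.0412  0.9992  0.0001] {'vertical_fov': 71.15853142827625, 'cx': 277.30421219664044, 'cy': 208.25132994289993, 'R': array([[-0.0831,  0.9965,  0.0005],
       [ 0.9601,  0.0799,  0.2678],
       [ 0.2669,  0.0227, -0.9635]]), 't': array([-0.1263, -0.5128,  0.1937])}
blue [277.4324 283.9238] [0.5897 0.1772] [0.1283 0.0948] 4.34132719039917
blue [148.3642 257.6925] [0.5701 0.0523] [0.0711 0.0967] 5.091250419616699
blue [ 48.5161 281.7078] [ 0.6196 -0.056 ] [0.1577 0.1197] 4.282980442047119
yellow [134.7853 392.7853] [0.7569 0.0124] [0.0259 0.1177] 46.41264724731445
yellow [ 53.2993 185.5985] [ 0.5045 -0.052 ] [0.016  0.0524] 4.760364532470703
```

View pics/w1.png

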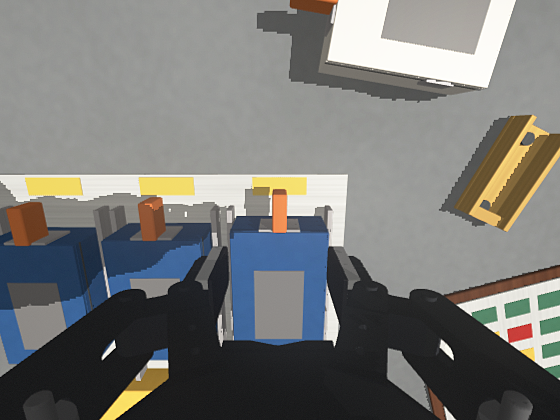

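The wrist view shows the left lug at about (279,208), centred between the open fingers; the middle lug is at (151,218).

```bash
python3 - <<'E'
from h import *
np.set_printoptions(precision=4,suppress=True)
i=ctrl.camera_info("wrist"); im=cv2.imread("pics/w1.png")
print(-i['R'].T@i['t'])
m=mask(im,(3,150,90),(18,255,255)); m[:170]=0
for b in blobs(m,100):
    print(cv2.boundingRect(b))
for v in range(188,236,4):
    u=np.where(m[v,255:300])[0]+255
    if len(u): print(v,u.min(),u.max(),im[v,279],ray("wrist",[[u.min()-.5,v],[u.max()+.5,v]],.062,i)[:,:2].ravel())
# case side edges at top plane
b=mask(im,*BLUE)
for v in(240,255): 
    u=np.where(b[v,225:345])[0]+225; print(v,ray("wrist",[[u.min()-.5,v],[u.max()+.5,v]],.06,i)[:,:2].ravel())
u=b[:,240]; vv=np.where(u)[0]; print("near edge rows col240",vv.min(), ray("wrist",[[240,vv.min()]],.06,i), im[205:240:3,240].tolist())
E
```

```text
[0.4301 0.1613 0.3244]
(6, 202, 42, 44)
(138, 198, 27, 43)
(272, 189, 15, 44)
192 285 286 [ 61  89 142] [0.4871 0.1726 0.4869 0.1744]
196 273 286 [ 86 144 240] [0.4917 0.1619 0.4907 0.1747]
200 273 285 [ 88 147 242] [0.4955 0.1622 0.4945 0.1742]
204 273 285 [ 87 147 242] [0.4993 0.1625 0.4983 0.1745]
208 273 285 [ 86 146 241] [0.5031 0.1628 0.5021 0.1748]
212 273 285 [ 87 147 242] [0.507  0.1631 0.506  0.1752]
216 272 286 [ 86 146 242] [0.5109 0.1625 0.5098 0.1765]
220 273 286 [ 86 146 242] [0.5148 0.1637 0.5137 0.1768]
224 273 286 [ 86 146 242] [0.5187 0.164  0.5176 0.1772]
228 273 286 [ 86 146 242] [0.5227 0.1644 0.5216 0.1775]
232 276 284 [ 80 117 218] [0.5265 0.1675 0.5258 0.176 ]
240 [0.539  0.124  0.5312 0.2182]
255 [0.5546 0.1256 0.5468 0.2202]
near edge rows col240 216 [[0.514  0.1329 0.06  ]] [[224, 230, 232], [229, 234, 236], [222, 229, 231], [234, 240, 242], [86, 65, 54], [89, 69, 57], [89, 68, 56], [89, 68, 54], [79, 62, 51], [111, 79, 58], [162, 110, 72], [162, 107, 70]]
```

```bash
python3 -m inch '[{"rotation":[0,0,0],"dp":[0,0,0.8],"gripper":0.6},{"rotation":[0,0,0],"dp":[0,0,0.9],"gripper":0.6},{"rotation":[0,0,0],"dp":[0,0,0.8],"gripper":0.5},{"rotation":[0,0,0],"dp":[0,0,0.3],"gripper":0.5},{"rotation":[0,0,0],"dp":[0,0,0],"gripper":0.5},{"rotation":[0,0,0],"dp":[0,0,0],"gripper":0.5}]'
python3 - <<'E'
from h import *
np.set_printoptions(precision=4,suppress=True)
i=ctrl.camera_info("wrist"); s=ctrl.get_state(); im=ctrl.camera("wrist"); cv2.imwrite("pics/w2.png",im)
print(s['ee_pos'],s['tool_rot'],s['ft_force'])
m=mask(im,(3,180,170),(18,255,255))
for b in blobs(m,100):
    r=cv2.minAreaRect(ray("wrist",b[:,0],.062,i)[:,:2].astype(np.float32)); print(cv2.boundingRect(b),np.array(r[0]),np.array(r[1]),r[2])
E
```

```text
t: 4.75
ee_pos: [0.4992, 0.165, 0.0947]
tool_rot: [0.001, -0.04, 0.999, 0.0]
ft_force: [0.3, 1.0, 0.3]
grip_width: 0.0428
finger_force: 0.0
[0.4992 0.165  0.0947] [ 0.0007 -0.04    0.9992  0.0002] [0.3432 1.0423 0.3083]
```

```bash
python3 - <<'E'
from h import *
np.set_printoptions(precision=4,suppress=True)
i=ctrl.camera_info("wrist"); im=cv2.imread("pics/w2.png")
m=mask(im,(3,140,50),(18,255,255))
for b in blobs(m,100):
    r=cv2.minAreaRect(ray("wrist",b[:,0],.062,i)[:,:2].astype(np.float32)); print(cv2.boundingRect(b),np.array(r[0]),np.array(r[1]),r[2])
E
```

```text
(54, 234, 58, 73) [0.5213 0.0558] [0.0457 0.0293] 5.266441345214844
(274, 221, 24, 73) [0.5038 0.1707] [0.0446 0.0131] 4.471151828765869
```

View pics/w2.png

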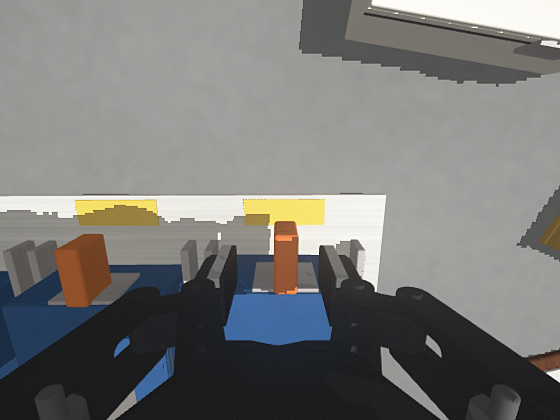

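In this view the lug top is at (286,230) and the finger midpoint is near column 278, so the tool must go about 4.5 mm towards +y. I correct that, go down and close.

```bash
python3 -m inch '[{"rotation":[0,0,0],"dp":[-0.12,0.11,0],"gripper":0.5},{"rotation":[0,0,0],"dp":[0,0,0.5],"gripper":0.5},{"rotation":[0,0,0],"dp":[0,0,0.4],"gripper":0.5},{"rotation":[0,0,0],"dp":[0,0,0.2],"gripper":0.5},{"rotation":[0,0,0],"dp":[0,0,0],"gripper":0.5},{"rotation":[0,0,0],"dp":[0,0,0],"gripper":0.5}]' 20
python3 -m inch '[{"rotation":[0,0,0],"dp":[0,0,0],"gripper":0.25},{"rotation":[0,0,0],"dp":[0,0,0],"gripper":0.2},{"rotation":[0,0,0],"dp":[0,0,0],"gripper":0.15},{"rotation":[0,0,0],"dp":[0,0,0],"gripper":0.1},{"rotation":[0,0,0],"dp":[0,0,0],"gripper":0.0},{"rotation":[0,0,0],"dp":[0,0,0],"gripper":0.0}]' 20
```

```text
t: 5.4
ee_pos: [0.5037, 0.1703, 0.0501]
tool_rot: [0.0, -0.041, 0.999, 0.0]
ft_force: [0.6, -0.5, -0.6]
grip_width: 0.0428
finger_force: 0.0
t: 6.0
ee_pos: [0.5036, 0.1701, 0.0501]
tool_rot: [0.001, -0.04, 0.999, 0.0]
ft_force: [-0.7, -0.4, 6.1]
grip_width: 0.0139
finger_force: 20.7
```

```bash
python3 -m inch '[{"rotation":[0,0.055,0],"dp":[-0.009,0,-0.031],"gripper":0},{"rotation":[0,0.055,0],"dp":[-0.009,0,-0.031],"gripper":0},{"rotation":[0,0.055,0],"dp":[-0.009,0,-0.031],"gripper":0},{"rotation":[0,0.055,0],"dp":[-0.009,0,-0.031],"gripper":0},{"rotation":[0,0.055,0],"dp":[-0.009,0,-0.031],"gripper":0},{"rotation":[0,0.055,0],"dp":[-0.009,0,-0.031],"gripper":0},{"rotation":[0,0.055,0],"dp":[-0.009,0,-0.031],"gripper":0},{"rotation":[0,0.055,0],"dp":[-0.009,0,-0.031],"gripper":0},{"rotation":[0,0,0],"dp":[0,0,0],"gripper":0},{"rotation":[0,0,0],"dp":[0,0,0],"gripper":0}]'
cat > hold.py <<'E'
from h import *
f=[];m=[];t=[]
for k in range(6):
    ctrl.camera("wrist"); s=ctrl.get_state(); f.append(s['ft_force']); m.append(s['moment']); t.append(s['tau'][1:3])
np.set_printoptions(precision=4,suppress=True)
print("F",np.mean(f,0),"sd",np.std(f,0),"M",np.mean(m,0),s['ee_pos'],s['tool_rot'],s['grip_width'],s['t'],np.mean(t,0))
E
python3 hold.py
```

```text
t: 7.0
ee_pos: [0.5062, 0.1702, 0.059]
tool_rot: [-0.031, -0.041, 0.999, -0.001]
ft_force: [2.2, -1.2, -3.4]
grip_width: 0.0135
finger_force: 19.5
F [ 1.8583 -0.5905 -3.7743] sd [0.5401 0.5588 0.4442] M [-0.1272 -0.5059 -0.1179] [0.5062 0.1702 0.0591] [-0.0307 -0.0405  0.9987 -0.0012] 0.0139458879026984 7.3 [-50.7176  32.57  ]
```

About −3.8 N on the left lug (loaded range 3.1–4.5), so it is loaded. Set it down softly.

```bash
python3 -m inch '[{"rotation":[0,-0.055,0],"dp":[0.009,0,0.031],"gripper":0},{"rotation":[0,-0.055,0],"dp":[0.009,0,0.031],"gripper":0},{"rotation":[0,-0.055,0],"dp":[0.009,0,0.031],"gripper":0},{"rotation":[0,-0.055,0],"dp":[0.009,0,0.031],"gripper":0},{"rotation":[0,-0.055,0],"dp":[0.009,0,0.031],"gripper":0},{"rotation":[0,-0.055,0],"dp":[0.009,0,0.031],"gripper":0},{"rotation":[0,-0.055,0],"dp":[0.009,0,0.028],"gripper":0},{"rotation":[0,-0.055,0],"dp":[0.009,0,0.02],"gripper":0},{"rotation":[0,0,0],"dp":[0,0,0],"gripper":0}]'
python3 hold.py
```

```text
t: 8.2
ee_pos: [0.5029, 0.17, 0.0501]
tool_rot: [0.0, -0.041, 0.999, 0.0]
ft_force: [1.1, 0.2, -1.5]
grip_width: 0.0141
finger_force: 19.9
F [-0.3131 -0.916   0.3212] sd [1.0952 0.5536 0.8671] M [-0.1635  0.1493 -0.0618] [0.5029 0.17   0.0501] [-0.0001 -0.0406  0.9992  0.    ] 0.013822792686156464 8.5 [-46.2725  32.2434]
```

```bash
python3 -m inch '[{"rotation":[0,0,0],"dp":[-0.05,0,0],"gripper":0},{"rotation":[0,0,0],"dp":[-0.1,0,0],"gripper":0},{"rotation":[0,0,0],"dp":[-0.1,0,0],"gripper":0},{"rotation":[0,0,0],"dp":[-0.1,0,0],"gripper":0},{"rotation":[0,0,0],"dp":[-0.1,0,0],"gripper":0},{"rotation":[0,0,0],"dp":[-0.1,0,0],"gripper":0},{"rotation":[0,0,0],"dp":[-0.1,0,0],"gripper":0},{"rotation":[0,0,0],"dp":[-0.1,0,0],"gripper":0},{"rotation":[0,0,0],"dp":[-0.1,0,0],"gripper":0},{"rotation":[0,0,0],"dp":[-0.1,0,0],"gripper":0}]'
python3 -m inch '[{"rotation":[0,0,0],"dp":[-0.1,0,0],"gripper":0},{"rotation":[0,0,0],"dp":[-0.1,0,0],"gripper":0},{"rotation":[0,0,0],"dp":[-0.1,0,0],"gripper":0},{"rotation":[0,0,0],"dp":[-0.1,0,0],"gripper":0},{"rotation":[0,0,0],"dp":[-0.1,0,0],"gripper":0},{"rotation":[0,0,0],"dp":[-0.05,0,0],"gripper":0},{"rotation":[0,0,0],"dp":[-0.05,0,0],"gripper":0},{"rotation":[0,0,0],"dp":[-0.04,0,0],"gripper":0}]'
python3 hold.py
```

```text
t: 9.5
ee_pos: [0.5398, 0.1731, 0.0501]
tool_rot: [-0.001, -0.041, 0.999, 0.0]
ft_force: [-6.3, -0.2, 5.7]
grip_width: 0.014
finger_force: 21.1
t: 10.3
ee_pos: [0.5654, 0.1753, 0.0501]
tool_rot: [-0.001, -0.041, 0.999, 0.0]
ft_force: [-6.1, -0.8, 5.3]
grip_width: 0.0139
finger_force: 21.1
F [-4.918  -0.7137  4.906 ] sd [0.5713 0.504  0.5742] M [-0.1303  0.9437 -0.0064] [0.5657 0.1753 0.0501] [-0.0007 -0.0408  0.9992  0.0002] 0.013920129088562766 10.6 [-51.0204  33.3568]
```

```bash
for k in 1; do python3 -m inch '[{"rotation":[0,0,0],"dp":[-0.04,0,0],"gripper":0},{"rotation":[0,0,0],"dp":[-0.04,0,0],"gripper":0},{"rotation":[0,0,0],"dp":[-0.04,0,0],"gripper":0}]' | egrep 'ee_pos|ft'; python3 -m inch '[{"rotation":[0,0,0],"dp":[-0.03,0,0],"gripper":0}]' | egrep 'ee_pos|ft'; python3 -m inch '[{"rotation":[0,0,0],"dp":[-0.03,0,0],"gripper":0}]' | egrep 'ee_pos|ft'; done
```

```text
ee_pos: [0.5702, 0.1756, 0.0501]
ft_force: [-5.8, -0.6, 7.2]
ee_pos: [0.5714, 0.1757, 0.0501]
ft_force: [-6.1, 0.8, 6.0]
ee_pos: [0.5726, 0.1758, 0.0501]
ft_force: [-6.9, -0.2, 5.9]
```

```bash
for a in 1 2 3 4; do python3 -m inch '[{"rotation":[0,0,0],"dp":[-0.025,0,0],"gripper":0}]' | egrep 'ee_pos|ft'; done
```

```text
ee_pos: [0.5736, 0.1759, 0.0501]
ft_force: [-6.0, -0.8, 6.0]
ee_pos: [0.5746, 0.176, 0.0501]
ft_force: [-5.7, 0.1, 6.8]
ee_pos: [0.5755, 0.1761, 0.0501]
ft_force: [-6.1, -0.0, 6.0]
ee_pos: [0.5757, 0.176, 0.0501]
ft_force: [-12.4, -0.3, 10.6]
```

Contact at the stop: the force jumped to 12 N with the motion stalled at x=0.5757. Release, rise and move over the middle lug.

```bash
python3 -m inch '[{"rotation":[0,0,0],"dp":[0,0,0],"gripper":0.3},{"rotation":[0,0,0],"dp":[0,0,0],"gripper":0.5},{"rotation":[0,0,0],"dp":[0,0,0],"gripper":0.5},{"rotation":[0,0,0],"dp":[0,0,-0.6],"gripper":0.5},{"rotation":[0,0,0],"dp":[0,0,-0.9],"gripper":0.5},{"rotation":[0,0,0],"dp":[0.4,-0.7,0],"gripper":0.5},{"rotation":[0,0,0],"dp":[0.4,-0.8,0],"gripper":0.5},{"rotation":[0,0,0],"dp":[0.4,-0.8,0],"gripper":0.5},{"rotation":[0,0,0],"dp":[0.4,-0.8,0],"gripper":0.5},{"rotation":[0,0,0],"dp":[0,0,0],"gripper":0.5}]'
python3 -m inch '[{"rotation":[0,0,0],"dp":[0,0,0],"gripper":0.5},{"rotation":[0,0,0],"dp":[0,0,0],"gripper":0.5}]' | grep -v rot
cat > lug.py <<'E'
from h import *
np.set_printoptions(precision=4,suppress=True)
i=ctrl.camera_info("wrist"); s=ctrl.get_state(); im=ctrl.camera("wrist"); cv2.imwrite(f"pics/w{s['t']:.1f}.png",im)
e=s['ee_pos']; q=s['tool_rot']; a=2*np.arctan2(q[2],q[1]); print(e,"yaw",np.degrees(a)%360)
c=((3,140,50),(18,255,255))
for b in blobs(mask(im,*c),100):
    x,y,w,h=cv2.boundingRect(b)
    r=cv2.minAreaRect(ray("wrist",b[:,0],.062,i)[:,:2].astype(np.float32)); p=np.array(r[0])
    # near end of lug top: from topmost rows
    nr=ray("wrist",[[x+w/2,y]],.062,i)[0,:2]; u=np.array([np.cos(a+np.pi),np.sin(a+np.pi)])
    g=nr+.014*u; d=g-e[:2]
    print((x,y,w,h),p,np.array(r[1]),r[2],"near",nr,"lugpt",g,"units tool",d@-u/.04,d@[np.cos(a-np.pi/2),np.sin(a-np.pi/2)]/.04)
E
python3 lug.py
```

```text
t: 12.5
ee_pos: [0.5224, 0.0443, 0.11]
tool_rot: [-0.0, -0.039, 0.999, -0.0]
ft_force: [0.2, -0.1, 0.2]
grip_width: 0.0427
finger_force: 0.0
t: 12.7
ee_pos: [0.5245, 0.0477, 0.11]
ft_force: [-0.4, 0.5, -0.4]
grip_width: 0.0428
finger_force: 0.0
[0.5245 0.0477 0.11  ] yaw 184.67010007884429
(434, 287, 40, 35) [0.5572 0.1678] [0.0368 0.0106] 58.75953674316406 near [0.5466 0.1637] lugpt [0.5605 0.1648] units tool -1.1371591137707981 2.843392061445357
(62, 212, 52, 67) [ 0.5372 -0.0672] [0.0437 0.0284] 4.827604293823242 near [ 0.5151 -0.0656] lugpt [ 0.5291 -0.0645] units tool 0.11324043863470741 -2.8049708029584997
(264, 205, 22, 66) [0.5229 0.0462] [0.0425 0.0131] 5.118394374847412 near [0.5017 0.0449] lugpt [0.5157 0.046 ] units tool 0.22261405442660656 -0.02471332587483925
```

```bash
python3 -m inch '[{"rotation":[0,0,0],"dp":[0.08,-0.03,0],"gripper":0.5},{"rotation":[0,0,0],"dp":[0,0,0.6],"gripper":0.5},{"rotation":[0,0,0],"dp":[0,0,0.5],"gripper":0.5},{"rotation":[0,0,0],"dp":[0,0,0.3],"gripper":0.5},{"rotation":[0,0,0],"dp":[0,0,0.1],"gripper":0.5},{"rotation":[0,0,0],"dp":[0,0,0],"gripper":0.5},{"rotation":[0,0,0],"dp":[0,0,0],"gripper":0.3},{"rotation":[0,0,0],"dp":[0,0,0],"gripper":0.25}]' 20
python3 -m inch '[{"rotation":[0,0,0],"dp":[0,0,0],"gripper":0.2},{"rotation":[0,0,0],"dp":[0,0,0],"gripper":0.15},{"rotation":[0,0,0],"dp":[0,0,0],"gripper":0.1},{"rotation":[0,0,0],"dp":[0,0,0],"gripper":0.0},{"rotation":[0,0,0],"dp":[0,0,0],"gripper":0.0}]' 20
```

```text
t: 13.55
ee_pos: [0.5215, 0.0459, 0.0508]
tool_rot: [0.001, -0.041, 0.999, 0.0]
ft_force: [0.3, 0.6, 0.6]
grip_width: 0.0216
finger_force: 0.0
t: 14.05
ee_pos: [0.5212, 0.0459, 0.0506]
tool_rot: [0.001, -0.041, 0.999, 0.0]
ft_force: [-0.7, 0.3, 5.4]
grip_width: 0.0139
finger_force: 20.4
```

```bash
python3 -m inch '[{"rotation":[0,0.055,0],"dp":[-0.009,0,-0.031],"gripper":0},{"rotation":[0,0.055,0],"dp":[-0.009,0,-0.031],"gripper":0},{"rotation":[0,0.055,0],"dp":[-0.009,0,-0.031],"gripper":0},{"rotation":[0,0.055,0],"dp":[-0.009,0,-0.031],"gripper":0},{"rotation":[0,0.055,0],"dp":[-0.009,0,-0.031],"gripper":0},{"rotation":[0,0.055,0],"dp":[-0.009,0,-0.031],"gripper":0},{"rotation":[0,0.055,0],"dp":[-0.009,0,-0.031],"gripper":0},{"rotation":[0,0.055,0],"dp":[-0.009,0,-0.031],"gripper":0},{"rotation":[0,0,0],"dp":[0,0,0],"gripper":0},{"rotation":[0,0,0],"dp":[0,0,0],"gripper":0}]'
python3 hold.py
```

```text
t: 15.05
ee_pos: [0.524, 0.0461, 0.0596]
tool_rot: [-0.031, -0.041, 0.999, -0.001]
ft_force: [-0.2, 0.6, -0.6]
grip_width: 0.0138
finger_force: 19.6
F [ 0.305   0.5948 -0.1143] sd [0.4361 0.5205 0.31  ] M [ 0.1461 -0.373   0.0598] [0.524  0.046  0.0597] [-0.0306 -0.0405  0.9987 -0.0013] 0.013979364856552328 15.35 [-47.8982  31.5007]
```

```bash
python3 lug.py | cut -c1-60; python3 -m inch '[{"rotation":[0,-0.055,0],"dp":[0.009,0,0.031],"gripper":0},{"rotation":[0,-0.055,0],"dp":[0.009,0,0.031],"gripper":0},{"rotation":[0,-0.055,0],"dp":[0.009,0,0.031],"gripper":0},{"rotation":[0,-0.055,0],"dp":[0.009,0,0.031],"gripper":0},{"rotation":[0,-0.055,0],"dp":[0.009,0,0.031],"gripper":0},{"rotation":[0,-0.055,0],"dp":[0.009,0,0.031],"gripper":0},{"rotation":[0,-0.055,0],"dp":[0.009,0,0.028],"gripper":0},{"rotation":[0,-0.055,0],"dp":[0.009,0,0.02],"gripper":0},{"rotation":[0,0,0],"dp":[0,0,0],"gripper":0}]'
python3 hold.py; python3 lug.py | cut -c1-60
```

```text
[0.524  0.046  0.0597] yaw 184.64643184564727
(484, 339, 64, 39) [0.5514 0.1638] [0.0387 0.0065] 64.563972
(261, 242, 34, 100) [0.5289 0.0468] [0.0486 0.0147] 4.529169
(0, 242, 68, 93) [ 0.5362 -0.0646] [0.045 0.033] 4.491992473
t: 16.3
ee_pos: [0.5205, 0.0458, 0.0506]
tool_rot: [0.0, -0.041, 0.999, -0.0]
ft_force: [0.1, 0.5, 0.2]
grip_width: 0.0134
finger_force: 19.7
F [-1.0698 -0.1722  2.9293] sd [0.7484 0.3945 0.9193] M [-0.0437  0.3577 -0.0095] [0.5205 0.0457 0.0506] [-0.0003 -0.0405  0.9992 -0.0001] 0.013557707712148608 16.6 [-44.0969  31.6467]
[0.5205 0.0457 0.0506] yaw 184.6460041848567
(497, 350, 41, 23) [0.5437 0.1567] [0.0238 0.0035] 63.961811
(0, 253, 59, 100) [ 0.5347 -0.0578] [0.0239 0.0533] 80.42419
(261, 242, 34, 100) [0.52   0.0461] [0.0465 0.0136] 4.756500
```

The lug keeps the same pixels (261,242) raised and lowered, so it moved with the tool. Its load was about 0 N against 3.8 N, so the middle case is empty. On to the right one.

```bash
python3 -m inch '[{"rotation":[0,0,0],"dp":[0,0,0],"gripper":0.3},{"rotation":[0,0,0],"dp":[0,0,0],"gripper":0.5},{"rotation":[0,0,0],"dp":[0,0,0],"gripper":0.5},{"rotation":[0,0,0],"dp":[0,0,-0.6],"gripper":0.5},{"rotation":[0,0,0],"dp":[0,0,-0.9],"gripper":0.5},{"rotation":[0,0,0],"dp":[-0.04,-0.7,0],"gripper":0.5},{"rotation":[0,0,0],"dp":[-0.04,-0.8,0],"gripper":0.5},{"rotation":[0,0,0],"dp":[-0.04,-0.8,0],"gripper":0.5},{"rotation":[0,0,0],"dp":[-0.02,-0.7,0],"gripper":0.5},{"rotation":[0,0,0],"dp":[0,0,0],"gripper":0.5}]' | grep ee
python3 -m inch '[{"rotation":[0,0,0],"dp":[0,0,0],"gripper":0.5},{"rotation":[0,0,0],"dp":[0,0,0],"gripper":0.5}]' | grep -v rot
python3 lug.py
```

```text
ee_pos: [0.5364, -0.076, 0.1103]
t: 17.85
ee_pos: [0.5358, -0.0728, 0.1103]
ft_force: [0.8, 0.0, -0.9]
grip_width: 0.0425
finger_force: 0.0
[ 0.5358 -0.0728  0.1103] yaw 184.67636992350444
(260, 210, 22, 66) [ 0.5378 -0.0765] [0.0429 0.0133] 4.701610088348389 near [ 0.5164 -0.0777] lugpt [ 0.5303 -0.0766] units tool 0.14450660068173185 -0.08352451187808514
(435, 202, 51, 66) [0.5231 0.0377] [0.0422 0.0279] 4.72272253036499 near [0.5023 0.0335] lugpt [0.5162 0.0346] units tool 0.2690936190672416 2.7153206307294
```

```bash
python3 -m inch '[{"rotation":[0,0,0],"dp":[0.01,-0.09,0],"gripper":0.5},{"rotation":[0,0,0],"dp":[0,0,0.6],"gripper":0.5},{"rotation":[0,0,0],"dp":[0,0,0.5],"gripper":0.5},{"rotation":[0,0,0],"dp":[0,0,0.3],"gripper":0.5},{"rotation":[0,0,0],"dp":[0,0,0.1],"gripper":0.5},{"rotation":[0,0,0],"dp":[0,0,0],"gripper":0.5},{"rotation":[0,0,0],"dp":[0,0,0],"gripper":0.3},{"rotation":[0,0,0],"dp":[0,0,0],"gripper":0.25}]' 20
python3 -m inch '[{"rotation":[0,0,0],"dp":[0,0,0],"gripper":0.2},{"rotation":[0,0,0],"dp":[0,0,0],"gripper":0.15},{"rotation":[0,0,0],"dp":[0,0,0],"gripper":0.1},{"rotation":[0,0,0],"dp":[0,0,0],"gripper":0.0},{"rotation":[0,0,0],"dp":[0,0,0],"gripper":0.0}]' 20
python3 -m inch '[{"rotation":[0,0.055,0],"dp":[-0.009,0,-0.031],"gripper":0},{"rotation":[0,0.055,0],"dp":[-0.009,0,-0.031],"gripper":0},{"rotation":[0,0.055,0],"dp":[-0.009,0,-0.031],"gripper":0},{"rotation":[0,0.055,0],"dp":[-0.009,0,-0.031],"gripper":0},{"rotation":[0,0.055,0],"dp":[-0.009,0,-0.031],"gripper":0},{"rotation":[0,0.055,0],"dp":[-0.009,0,-0.031],"gripper":0},{"rotation":[0,0.055,0],"dp":[-0.009,0,-0.031],"gripper":0},{"rotation":[0,0.055,0],"dp":[-0.009,0,-0.031],"gripper":0},{"rotation":[0,0,0],"dp":[0,0,0],"gripper":0},{"rotation":[0,0,0],"dp":[0,0,0],"gripper":0}]'
python3 hold.py; python3 lug.py | cut -c1-60
```

```text
t: 18.7
ee_pos: [0.5366, -0.077, 0.0514]
tool_rot: [0.001, -0.041, 0.999, -0.0]
ft_force: [-0.1, 0.1, -0.0]
grip_width: 0.0211
finger_force: 0.0
t: 19.2
ee_pos: [0.5363, -0.0771, 0.0512]
tool_rot: [0.001, -0.04, 0.999, -0.0]
ft_force: [-0.6, 0.3, 5.7]
grip_width: 0.0138
finger_force: 20.9
t: 20.2
ee_pos: [0.539, -0.0767, 0.0602]
tool_rot: [-0.031, -0.041, 0.999, -0.001]
ft_force: [1.8, -0.5, -3.3]
grip_width: 0.0135
finger_force: 19.6
F [ 1.7063 -0.8876 -3.9171] sd [0.7309 0.3263 0.341 ] M [-0.132  -0.5854 -0.1071] [ 0.539  -0.0767  0.0603] [-0.0306 -0.0405  0.9987 -0.0012] 0.013747119210301938 20.5 [-51.7726  32.2542]
[ 0.539  -0.0767  0.0603] yaw 184.6495122086628
(261, 242, 34, 99) [ 0.5439 -0.0758] [0.0483 0.0146] 4.67938
(490, 222, 70, 91) [0.5231 0.0345] [0.0427 0.0332] 4.6888418
```

The right case reads −3.9 N, so it is loaded. Set it down, then slide; the expected gap is about 60 mm.

```bash
python3 -m inch '[{"rotation":[0,-0.055,0],"dp":[0.009,0,0.031],"gripper":0},{"rotation":[0,-0.055,0],"dp":[0.009,0,0.031],"gripper":0},{"rotation":[0,-0.055,0],"dp":[0.009,0,0.031],"gripper":0},{"rotation":[0,-0.055,0],"dp":[0.009,0,0.031],"gripper":0},{"rotation":[0,-0.055,0],"dp":[0.009,0,0.031],"gripper":0},{"rotation":[0,-0.055,0],"dp":[0.009,0,0.031],"gripper":0},{"rotation":[0,-0.055,0],"dp":[0.009,0,0.028],"gripper":0},{"rotation":[0,-0.055,0],"dp":[0.009,0,0.02],"gripper":0},{"rotation":[0,0,0],"dp":[0,0,0],"gripper":0}]'
python3 hold.py
python3 -m inch '[{"rotation":[0,0,0],"dp":[-0.05,0,0],"gripper":0},{"rotation":[0,0,0],"dp":[-0.1,0,0],"gripper":0},{"rotation":[0,0,0],"dp":[-0.1,0,0],"gripper":0},{"rotation":[0,0,0],"dp":[-0.1,0,0],"gripper":0},{"rotation":[0,0,0],"dp":[-0.1,0,0],"gripper":0},{"rotation":[0,0,0],"dp":[-0.1,0,0],"gripper":0},{"rotation":[0,0,0],"dp":[-0.1,0,0],"gripper":0},{"rotation":[0,0,0],"dp":[-0.1,0,0],"gripper":0},{"rotation":[0,0,0],"dp":[-0.1,0,0],"gripper":0},{"rotation":[0,0,0],"dp":[-0.1,0,0],"gripper":0}]'
python3 -m inch '[{"rotation":[0,0,0],"dp":[-0.1,0,0],"gripper":0},{"rotation":[0,0,0],"dp":[-0.1,0,0],"gripper":0},{"rotation":[0,0,0],"dp":[-0.06,0,0],"gripper":0},{"rotation":[0,0,0],"dp":[-0.04,0,0],"gripper":0}]'
```

```text
t: 21.45
ee_pos: [0.5356, -0.077, 0.0512]
tool_rot: [0.0, -0.041, 0.999, 0.0]
ft_force: [1.3, -0.2, -2.6]
grip_width: 0.0136
finger_force: 19.8
F [0.1451 0.0179 0.1884] sd [0.8257 0.7678 1.2547] M [-0.0152  0.1006 -0.059 ] [ 0.5356 -0.077   0.0512] [-0.0002 -0.0406  0.9992  0.    ] 0.01393060324383369 21.75 [-47.7335  32.345 ]
t: 22.75
ee_pos: [0.5726, -0.074, 0.0512]
tool_rot: [-0.001, -0.041, 0.999, -0.0]
ft_force: [-5.6, 0.3, 4.6]
grip_width: 0.0139
finger_force: 20.9
t: 23.15
ee_pos: [0.5846, -0.073, 0.0512]
tool_rot: [-0.001, -0.041, 0.999, -0.0]
ft_force: [-6.4, -0.5, 5.4]
grip_width: 0.014
finger_force: 21.0
```

```bash
python3 -m inch '[{"rotation":[0,0,0],"dp":[-0.04,0,0],"gripper":0},{"rotation":[0,0,0],"dp":[-0.04,0,0],"gripper":0},{"rotation":[0,0,0],"dp":[-0.04,0,0],"gripper":0},{"rotation":[0,0,0],"dp":[-0.03,0,0],"gripper":0},{"rotation":[0,0,0],"dp":[-0.03,0,0],"gripper":0}]' | egrep 'ee_pos|ft'; python3 -m inch '[{"rotation":[0,0,0],"dp":[-0.025,0,0],"gripper":0}]' | egrep 'ee_pos|ft'; python3 -m inch '[{"rotation":[0,0,0],"dp":[-0.025,0,0],"gripper":0}]' | egrep 'ee_pos|ft'
```

```text
ee_pos: [0.5917, -0.0724, 0.0512]
ft_force: [-5.8, 0.0, 5.2]
ee_pos: [0.5927, -0.0724, 0.0512]
ft_force: [-5.9, -0.9, 4.9]
ee_pos: [0.5936, -0.0723, 0.0512]
ft_force: [-7.5, -0.8, 6.5]
```

```bash
python3 -m inch '[{"rotation":[0,0,0],"dp":[-0.025,0,0],"gripper":0}]' | egrep 'ee_pos|ft'
```

```text
ee_pos: [0.5944, -0.0722, 0.0512]
ft_force: [-6.6, -0.5, 5.5]
```

```bash
python3 -m inch '[{"rotation":[0,0,0],"dp":[-0.025,0,0],"gripper":0}]' | egrep 'ee_pos|ft'; python3 -m inch '[{"rotation":[0,0,0],"dp":[-0.02,0,0],"gripper":0}]' | egrep 'ee_pos|ft'
```

```text
ee_pos: [0.5952, -0.0721, 0.0512]
ft_force: [-12.4, -1.2, 9.3]
ee_pos: [0.5952, -0.0721, 0.0512]
ft_force: [-13.3, -1.5, 10.6]
```

```bash
python3 -m inch '[{"rotation":[0,0,0],"dp":[0,0,0],"gripper":0.3},{"rotation":[0,0,0],"dp":[0,0,0],"gripper":0.5},{"rotation":[0,0,0],"dp":[0,0,0],"gripper":0.5},{"rotation":[0,0,0],"dp":[0,0,-0.6],"gripper":0.5},{"rotation":[0,0,0],"dp":[0,0,-1],"gripper":0.5},{"rotation":[0,0,0],"dp":[0.7,0,-0.6],"gripper":0.5},{"rotation":[0,0,0],"dp":[0.9,0,-0.6],"gripper":0.5},{"rotation":[0,0,0],"dp":[1,0,0],"gripper":0.5},{"rotation":[0,0,0],"dp":[1,0,0],"gripper":0.5},{"rotation":[0,0,0],"dp":[1,0,0],"gripper":0.5}]' | grep ee
python3 -m inch '[{"rotation":[0,0,0],"dp":[1,0,0],"gripper":0.5},{"rotation":[0,0,0],"dp":[1,0,0],"gripper":0.5},{"rotation":[0,0,0],"dp":[0.5,0,0],"gripper":0.5},{"rotation":[0,0,0],"dp":[0,0,0],"gripper":0.5},{"rotation":[0,0,0],"dp":[0,0,0],"gripper":0.5}]' | grep ee
python3 - <<'E'
from h import *
a=ctrl.camera("top"); o=cv2.imread("pics/top0.png")
v=[cv2.resize(x[95:250,210:380],None,fx=2.3,fy=2.3,interpolation=cv2.INTER_CUBIC) for x in(o,a)]
cv2.imwrite("pics/cmp.png",np.hstack(v)); k=np.zeros(a.shape[:2],np.uint8); k[135:245,225:355]=255
for b in blobs(mask(a,*BLUE)&k,200):
    r=cv2.minAreaRect(ray("top",b[:,0],.06)[:,:2].astype(np.float32)); print(np.round(r[0],4),np.round(r[1],4),r[2])
E
```

```text
ee_pos: [0.413, -0.0869, 0.1632]
ee_pos: [0.3153, -0.0952, 0.1635]
[0.6121 0.05  ] [0.1421 0.0952] 4.582087993621826
[0.6643 0.1793] [0.1431 0.0954] 4.869732856750488
[ 0.6865 -0.0665] [0.1433 0.098 ] 4.5993123054504395
```

View pics/cmp.png

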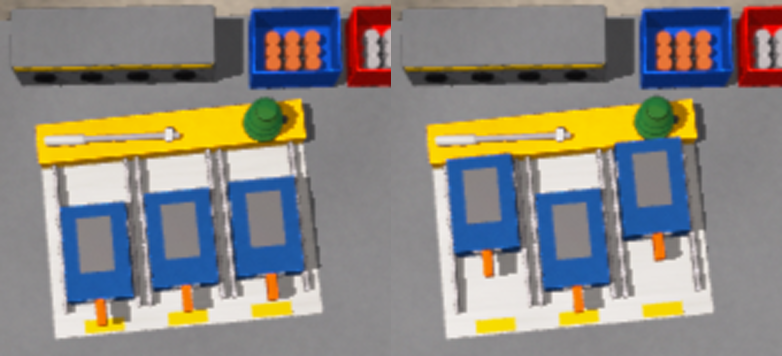

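The before/after pair shows the left and right cases, at (483,205) and (652,188), touching the beam. The middle case at (573,240) and the bystanders have not changed.

```bash
python3 -c "
from plant import ctrl
print(ctrl.get_state()['t'],ctrl.finish_job())"
```

```text
the job is handed in; nothing more can be done
25.7 None
```

I raised and set down all three cases from left to right: left and right felt loaded (about 3.8 and 3.9 N) and now sit against the stop beam, the empty middle one stayed within about 1 mm of its place, and the job was handed in at 25.7 s.

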